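# Snap an instrument cover into its work nest, open side down

## Robot

A 6-joint arm with a two-finger parallel gripper is mounted at the origin on a cart in front of the work surface, level with it; the furniture and walls round the work are solid. World frame = base frame: x ahead of the robot, y to its left, z up, the work surface at z = 0. Lengths are in m, angles in rad, forces in N, time in s.
With the tool pointing down it reaches from about 0.3 to 0.85 m from the base axis. Payload 5.4 kg.
Tool frame: the origin (TCP) lies on the front face of the gripper's body, between the roots of the fingers; the fingertips stand 73 mm ahead of it and the grasp point (between the pads) lies 54 mm ahead of it (arm.grasp_offset is the distance from the TCP to the grasp point, in m); z points along the fingers, y is the line along which they close (so a half turn about z gives the same grasp; the last joint's range is limited). The gripper opens to 85 mm and grips with 20 to 120 N. Pads are 22 mm wide; open, the fingers measure 114 mm over their backs; the gripper's body (76 mm by 85 mm) begins 54 mm behind the grasp point. The pads swing forward as they close: fully open they stand 13 mm farther back than shut.
Start: joints at [-1.471, 0.158, 1.597, -0, 1.386, -0.21], TCP at [0.175, -0.548, 0.304] pointing down, gripper open.
Joint ranges: [-2.91, 2.91], [-0.94, 2.29], [0.18, 2.7], [-1.29, 4.43], [0.17, 2.64], [-3, 3]. Speed limits (rad/s): [2.57, 2.57, 3.14, 3.14, 3.14, 3.14].

## Interface

Orientations are given as [roll, pitch, yaw] about the fixed x, y, z axes, in that order (R = Rz(yaw) Ry(pitch) Rx(roll)).
In Python, from workcell import arm gives the robot as it stands.
- The arm moves only by the tool drive_tool, never from a script. Its argument "series" is text: rows parted by semicolons, each of 6 numbers parted by spaces: the shift along the tool's x, y, z in mm, then the turn, a rotation vector about the tool's x, y, z in rad. A call has 1 to 20 rows; each row shifts and turns the commanded pose from where the row before left it, along the tool's axes as they then stand; what a row does not reach is not made up. A row lasts 1/8 s, in which the tool goes at most 62.5 mm and 10.7 degrees, less where a joint would pass 70% of its speed; a pose out of reach is approached as far as the arm can. A call is refused whole if a number of a shift passes 62.5 or a number of a turn 0.188, either way. A call with a gripper value outside its range is refused whole. "claw" is the finger opening in mm, from 0 to 85.4, set as the call begins (left out, the last holds). The fingers move at their own pace and stop on an object; the grip force is fixed at half the most. Time passes only in rows, so rows that do not move let the fingers close. It gives the time, the measured TCP pose, the force, the opening and the grip force at its end, in the units of the state.
- arm.state(): the state, without advancing time (a new reading comes with each control period).
- arm.grab_frame(name): name is "scene" or "top" or "wrist"; returns the picture (400x640x3 uint8, red, green, blue); there is no depth.
- arm.camera_params(name): a dict with "fx", "fy", "cx", "cy" (pixels), "pose" (4x4, takes a point from camera to world coordinates). Camera axes: x right, y up, looking along -z (the intrinsics and any distortion apply to the point x, -y, -z); pixel columns grow to the right and rows downward; lengths in m; the calibration is good to about 2 mm. A picture is of the moment at which its call begins: read the wrist's pose just before it. camera_params takes no time and is no camera call; for the wrist camera it gives the pose at the moment of the call.
- arm.job_done(): hands the job in; it is judged then, once.
The state is a dict: "time_s": time; "qpos": joint angles; "joint_velocities": joint speeds; "tau": joint torques, N m; "ee_pos": TCP position; "eef_rot": TCP orientation; "force": force on the tool from outside, world axes, zero at the start; "wrist_torque": the same for the moment, N m; "finger_gap": opening from 0.0 (shut) to 1.0 (fully open); "gripper_force": force on a finger pad.
Only numpy, scipy, OpenCV 4.12 (cv2) and the standard library are available. Lean on these libraries where they do the work, as an engineer would, in place of code of your own. Each camera call takes 0.05 s, during which the arm holds its last target. There are 200 camera calls.

## Task

The grey cast cover stands on its long edge on the bench. Load it into the metal work nest lying open side down (smooth louvred face up), flat and fully home on the nest's floor between the fixed back wall and the spring jaw, which has to be forced back by pressing the cover down. Leave the bottle, the panel meter and the relay box standing nearby where they are.

Things in the scene. Friction and masses are not known exactly. Their poses are not given: they have to be found in the camera images.
- cover: Grey cast cover: open box 120 (x) x 76 (y) x 26 mm (z), walls 4 mm, 0.13-0.25 kg. Origin: middle of the open rim side. +z points out of the closed louvred face, 26 mm from the origin. A rib 8 mm wide, as deep as the walls, crosses the open side at x = 0 along y (grip there, 26 mm). Starts on its long -y edge, +y up (roll 90 deg, origin 38 mm above bench). Symmetrical end for end.
- nest: Work nest fixed on the bench mat, base plate 176 x 164 x 8 mm. Origin: under the base below the pocket's middle. x: pocket length, +y: from the fixed back wall to the spring jaw, z up. Back wall: face at y -38 mm, 14 thick, 10 high over the floor. End walls: faces at x +-62 mm (2 mm play for the cover each end), y -33 to 17, 12 high.
- pocket (a point): Middle of the pocket's floor, 8 mm over the nest's origin, same axes. The seated cover's origin lies here, its x parallel to the nest's x (either way round), its z up. Between back wall and pad is a 36 mm wide strip of floor where the cover can stand on its long edge.
- pad_top (a point): Between the tops of two black pads (each x 12 to 36 mm either side, y -2 to 12 mm in the nest's frame), 12 mm over the pocket floor. They go into the cover's cavity either side of its rib; a cover with the closed face down rests on them and cannot seat.
- jaw_nose (a point): Middle of the spring jaw's front lip, 3 mm over the pocket floor. The jaw is a sliding polished steel plate 90 mm long, 52 mm deep, 12 mm high over the floor, flat on top; a 55 degree slope leads from its top (nest y = +40 mm) down to the front lip (y = +34 mm at rest, 4 mm inside the place of the seated cover's edge, y = +38 mm).
- jaw (a joint): Travel of the spring jaw along nest +y, 0 at rest to 0.009 m; 0.004 with the cover seated. The spring presses 5 N at rest, 0.5 N more per mm. The cover's weight does not force it back; a press of about 10 to 20 N straight down on the cover near the edge over the jaw does, once the cover's other edge is against the back wall.
- bottle: Bystander: white plastic bottle, 51 mm across, 94 mm high, origin under its centre.
- meter: Bystander: black panel meter 28 x 48 x 46 mm, origin under its centre.
- relay: Bystander: black relay box 42 x 52 x 36 mm, origin under its centre.

How it is judged:
At the end, for the whole second after the job is handed in: The cover lies open side down in the nest, level within 0.05 rad, its rim on the pocket floor within 2 mm, its middle within 5 mm of the pocket's middle and parallel to it within 0.06 rad, held by the spring jaw (pushed back more than 2 mm), at rest (angle between cover's own z axis and vertical below 0.05 rad and z of cover in the frame of pocket between -0.002 and 0.002 m and horizontal distance between cover and pocket below 0.005 m and angle between the x axis of cover and the x axis of nest, either way round below 0.06 rad and value of joint jaw above 0.002 m and linear speed of cover below 0.01 m/s and angular speed of cover below 0.1 rad/s); the robot touches nothing.
It fails at once if the bottle, meter or relay box is pushed more than 3 cm from its place (distance of any of bottle, meter, relay from where it was at the start of the episode above 0.03 m).
It also fails if it takes over 67 s, if anything falls off the work surface, if the arm or the gripper's body presses on something with over 40 N, if the wrist force passes 120 N, or if a joint passes its speed limit or range.

## Working session

There is one attempt and no reset: what is moved stays moved. The work goes in short steps, Python scripts to look and compute and a tool call to move; the robot and the scene stay as the last step left them, time stands still between calls to the robot, and variables do not carry over. Pictures are saved under pics/ and viewed, at most 11 in all, crops included, and the job is handed in when it is done.

Besides the shell and the picture viewer there is one more tool, called by a JSON object that holds its "fn" and its "kwargs". drive_tool: Moves the arm, as the interface text tells. Its arguments: {"type":"object","properties":{"series":{"type":"string"},"claw":{"type":"number"}},"required":["series"]}

```bash
ls; mkdir -p pics; python3 - <<'E'
from workcell import arm
import cv2,numpy as np
print(arm.state())
for n in ("scene","top","wrist"):
    p=arm.camera_params(n); print(n,{k:(np.round(v,4).tolist()) for k,v in p.items()})
    cv2.imwrite(f"pics/{n}0.png",arm.grab_frame(n)[:,:,::-1])
a=cv2.imread("pics/scene0.png");b=cv2.imread("pics/top0.png")
E
```

```text
pics
{'time_s': 0.0, 'qpos': array([-1.47110572e+00,  1.59039543e-01,  1.59826998e+00, -2.95917666e-05,
        1.38621208e+00, -2.10115557e-01]), 'joint_velocities': array([ 1.35337872e-05,  4.91594471e-04,  1.86606552e-04, -6.51025019e-04,
        9.61779856e-05, -9.26489151e-05]), 'tau': array([-2.46257372e-05, -3.95991004e+01, -3.31433523e+01, -1.66814348e-04,
        8.36742605e-03,  1.29830286e-05]), 'ee_pos': array([ 0.17521815, -0.54714552,  0.30290321]), 'eef_rot': array([-3.13970007e+00, -3.73885838e-04,  3.09811267e-01]), 'force': array([ 0.17479167,  0.65142075, -0.8388589 ]), 'wrist_torque': array([ 0.02373191,  0.02559515, -0.01694986]), 'gripper_force': 0.0, 'finger_gap': 1.0030261979778172}
scene {'fx': 424.9715, 'fy': 424.9715, 'cx': 322.5618, 'cy': 204.203, 'pose': [[0.6732, 0.3335, -0.66, -0.043], [-0.7395, 0.3111, -0.597, -0.6953], [0.0062, 0.8899, 0.456, 0.4381], [0.0, 0.0, 0.0, 1.0]]}
top {'fx': 519.7489, 'fy': 519.7489, 'cx': 315.086, 'cy': 194.9514, 'pose': [[0.0041, 0.9903, -0.1386, 0.41], [-0.9997, 0.0009, -0.0227, -0.1895], [-0.0224, 0.1386, 0.9901, 0.9171], [0.0, 0.0, 0.0, 1.0]]}
wrist {'fx': 309.9192, 'fy': 309.9192, 'cx': 319.8435, 'cy': 198.6488, 'pose': [[0.3048, 0.9198, 0.2472, 0.2377], [-0.9524, 0.2948, 0.0772, -0.5268], [-0.0019, -0.259, 0.9659, 0.3739], [0.0, 0.0, 0.0, 1.0]]}
```

View pics/scene0.png

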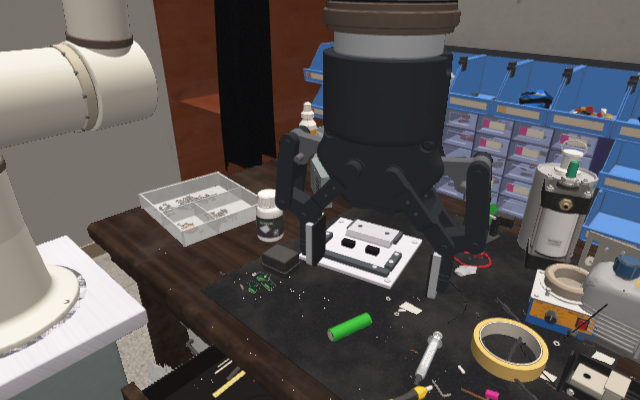

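View pics/top0.png

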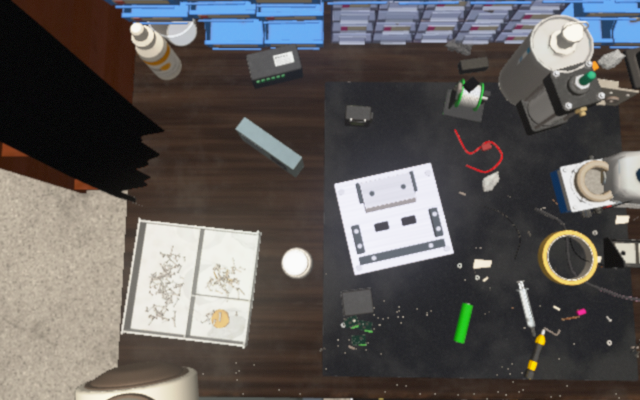

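The scene view shows the nest, bottle and relay, with the cover hidden behind the gripper. In the top view the cover is at about (268,145), edge up. The nest is at (393,218) with its jaw towards image-up, the bottle at (297,263), the relay at (358,303) and the meter at (358,115).

```bash
cat > h.py <<'E'
from workcell import arm
import cv2,numpy as np
def ray(p,u,v):
    P=np.array(p["pose"]); d=P[:3,:3]@np.array([(u-p["cx"])/p["fx"],-(v-p["cy"])/p["fy"],-1.0]); return P[:3,3],d
def at(p,u,v,z):
    o,d=ray(p,u,v); return o+d*(z-o[2])/d[2]
def tri(vs):  # list of (p,u,v)
    A=np.zeros((3,3));b=np.zeros(3)
    for p,u,v in vs:
        o,d=ray(p,u,v); d=d/np.linalg.norm(d); M=np.eye(3)-np.outer(d,d); A+=M;b+=M@o
    return np.linalg.solve(A,b)
def proj(p,X):
    P=np.array(p["pose"]); c=P[:3,:3].T@(np.array(X)-P[:3,3]); return p["cx"]+p["fx"]*c[0]/-c[2], p["cy"]-p["fy"]*c[1]/-c[2]
E
python3 - <<'E'
from h import *
p=arm.camera_params("top")
for n,u,v,z in [("cover",268,145,.07),("nest",393,218,.008),("bottle",297,263,.094),("relay",358,303,.036),("meter",358,115,.046),("bin",260,235,.05),("relaybig",275,65,.04)]:
    print(n,at(p,u,v,z).round(3))
im=cv2.imread("pics/top0.png")
cv2.imwrite("pics/topc.png",cv2.resize(im[105:285,228:460],None,fx=3.3,fy=3.3,interpolation=cv2.INTER_CUBIC))
E
```

```text
cover [ 0.613 -0.091  0.07 ]
nest [ 0.497 -0.305  0.008]
bottle [ 0.417 -0.143  0.094]
relay [ 0.352 -0.241  0.036]
meter [ 0.671 -0.243  0.046]
bin [ 0.464 -0.078  0.05 ]
relaybig [ 0.765 -0.097  0.04 ]
```

View pics/topc.png

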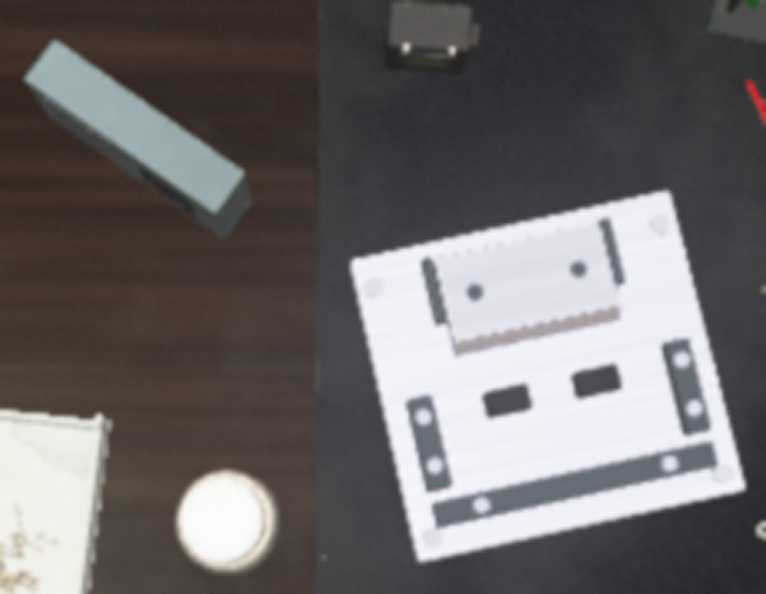

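The crop shows the cover's upper long edge with corners at (55,40), (245,172), (218,213) and (25,80). The nest's base corners are (352,260), (670,190), (745,490) and (418,562), with the jaw on the far (+x) side. Next I'll move the wrist camera over both.

{"fn": "drive_tool", "kwargs": {"series": "47 -23.5 -5 0 0 0;47 -23.5 -5 0 0 0;47 -23.5 -5 0 0 0;47 -23.5 -5 0 0 0;47 -23.5 -5 0 0 0;47 -23.5 -5 0 0 0;47 -23.5 -5 0 0 0;47 -23.5 -5 0 0 0;47 -23.5 -5 0 0 0;47 -23.5 -5 0 0 0;0 0 0 0 0 0;0 0 0 0 0 0", "claw": 0}}

```text
time_s: 1.65
ee_pos: [0.551, -0.1806, 0.3534]
eef_rot: [-3.141, 0.001, 0.31]
force: [-0.4, -0.4, 0.1]
finger_gap: -0.001
gripper_force: 0.0
```

```bash
python3 - <<'E'
from h import *
import json
p=arm.camera_params("wrist"); json.dump({k:np.array(v).tolist() for k,v in p.items()},open("w1.json","w"))
cv2.imwrite("pics/w1.png",arm.grab_frame("wrist")[:,:,::-1])
s=arm.state(); print(s["time_s"],s["ee_pos"],s["eef_rot"],s["finger_gap"])
t=arm.camera_params("top")
c=lambda x,y:((x+.5)/3.3-.5+228,(y+.5)/3.3-.5+105)
C=np.array([at(t,*c(*q),.076) for q in [(55,40),(245,172),(218,213),(25,80)]]);print(C.round(4),C.mean(0))
N=np.array([at(t,*c(*q),.008) for q in [(352,260),(670,190),(745,490),(418,562)]]);print(N.round(4),N.mean(0))
E
```

```text
1.7 [ 0.55070522 -0.18102889  0.35344625] [-3.14121939e+00  9.45497782e-04  3.09143991e-01] 0.0036065486862864806
[[ 0.6598 -0.0511  0.076 ]
 [ 0.5914 -0.1481  0.076 ]
 [ 0.5705 -0.1348  0.076 ]
 [ 0.639  -0.0363  0.076 ]] [ 0.61520438 -0.09256331  0.076     ]
[[ 0.5579 -0.2026  0.008 ]
 [ 0.596  -0.3734  0.008 ]
 [ 0.4359 -0.4083  0.008 ]
 [ 0.3978 -0.2369  0.008 ]] [ 0.49691187 -0.30529626  0.008     ]
```

View pics/w1.png

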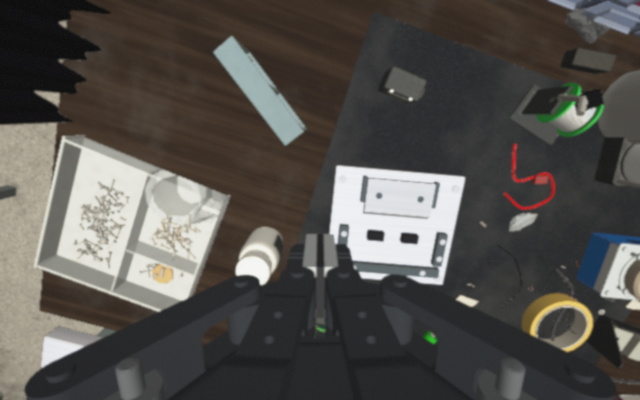

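The wrist view shows the cover from (228,40) to (295,140) with an irregular feature on its right side, and the nest around (398,225). I'll zoom in to find which side is open.

```bash
python3 - <<'E'
from h import *
a=cv2.imread("pics/w1.png")[25:155,200:320]; b=cv2.imread("pics/top0.png")[105:185,225:315]
a=cv2.resize(a,None,fx=3.3,fy=3.3,interpolation=cv2.INTER_CUBIC); b=cv2.resize(b,(396,352),interpolation=cv2.INTER_CUBIC)
o=np.zeros((430,800,3),np.uint8); o[:a.shape[0],:396]=a[:, :396]; o[:352,400:796]=b
o=cv2.convertScaleAbs(o,alpha=1.6,beta=10)
cv2.imwrite("pics/z.png",o)
t=arm.camera_params("top"); c=lambda x,y:((x+.5)/3.3-.5+228,(y+.5)/3.3-.5+105)
print(at(t,*c(552,391),.02)[:2], at(t,*c(507,401),.02)-at(t,*c(597,381),.02))
print("backwall top inner", [at(t,*c(*q),.018)[:2] for q in [(432,503),(710,444)]])
E
```

```text
[ 0.48663245 -0.30677714] [-0.0105742   0.04705511  0.        ]
backwall top inner [array([ 0.42832672, -0.24386258]), array([ 0.45934086, -0.38852075])]
```

View pics/z.png

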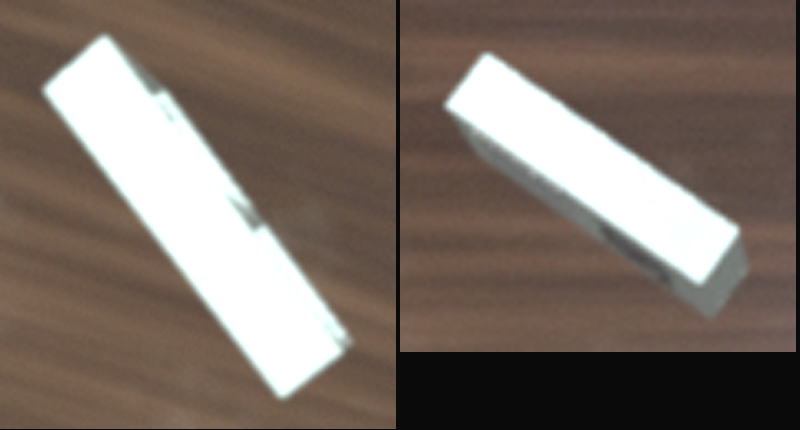

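The right side, facing (+x,-y), shows two cavity cells with shadows at (150,80) and (245,210), so the open side faces n = (.82,-.58). I'll tip the cover over that way with the closed fingers, then grip it flat across its 76 mm width.

{"fn": "drive_tool", "kwargs": {"series": "0 0 0 0 0 -0.162;0 0 0 0 0 -0.162;0 0 0 0 0 -0.162;0 0 0 0 0 -0.162;27 -14.5 20 0 0 0;27 -14.5 20 0 0 0;27 -14.5 20 0 0 0;27 -14.5 20 0 0 0;0 0 36 0 0 0;0 0 36 0 0 0;0 0 36 0 0 0;0 0 34 0 0 0;0 0 0 0 0 0;0 0 0 0 0 0"}}

```text
time_s: 3.45
ee_pos: [0.5665, -0.0598, 0.1334]
eef_rot: [3.14, -0.001, 0.957]
force: [0.1, -0.6, 1.4]
finger_gap: 0.003
gripper_force: 0.0
```

{"fn": "drive_tool", "kwargs": {"series": "0 8 0 0 0 0;0 8 0 0 0 0;0 8 0 0 0 0;0 8 0 0 0 0;0 6 0 0 0 0;0 5 0 0 0 0;0 5 0 0 0 0;0 5 0 0 0 0;0 5 0 0 0 0"}}

```text
time_s: 4.58
ee_pos: [0.6136, -0.0923, 0.1319]
eef_rot: [3.142, 0.0, 0.958]
force: [0.2, 0.2, -0.3]
finger_gap: 0.004
gripper_force: 0.0
```

```bash
python3 - <<'E'
from h import *
a=arm.grab_frame("top")[60:230,200:420,::-1]; b=arm.grab_frame("wrist")[:,:,::-1]
o=np.zeros((600,800,3),np.uint8); a=cv2.resize(a,(388,300)); o[:300,:388]=a; o[300:600,:480]=cv2.resize(b,(480,300)); o[:300,400:800]=cv2.resize(arm.grab_frame("scene")[50:350,150:550,::-1],(400,300))
cv2.imwrite("pics/p2.png",o); print(arm.state())
E
```

```text
{'time_s': 4.725, 'qpos': array([-3.43866490e-01,  4.53785464e-01,  1.59236983e+00, -1.36842496e-05,
        1.09529621e+00,  2.69288156e-01]), 'joint_velocities': array([ 3.43998257e-03, -2.93979979e-03,  1.17031020e-02,  6.95853979e-04,
        4.75849619e-05,  4.38721588e-04]), 'tau': array([-1.28647923e-01, -4.68810868e+01, -2.92804152e+01, -1.04673434e-02,
       -2.51901406e-02, -4.61602103e-03]), 'ee_pos': array([ 0.61356477, -0.09236073,  0.13189446]), 'eef_rot': array([ 3.14145336e+00, -2.58225254e-05,  9.57647946e-01]), 'force': array([-0.73840559, -0.69596764, -0.43916321]), 'wrist_torque': array([0.0194575 , 0.01432987, 0.07480629]), 'gripper_force': 0.0, 'finger_gap': 0.0011708839488674095}
```

View pics/p2.png

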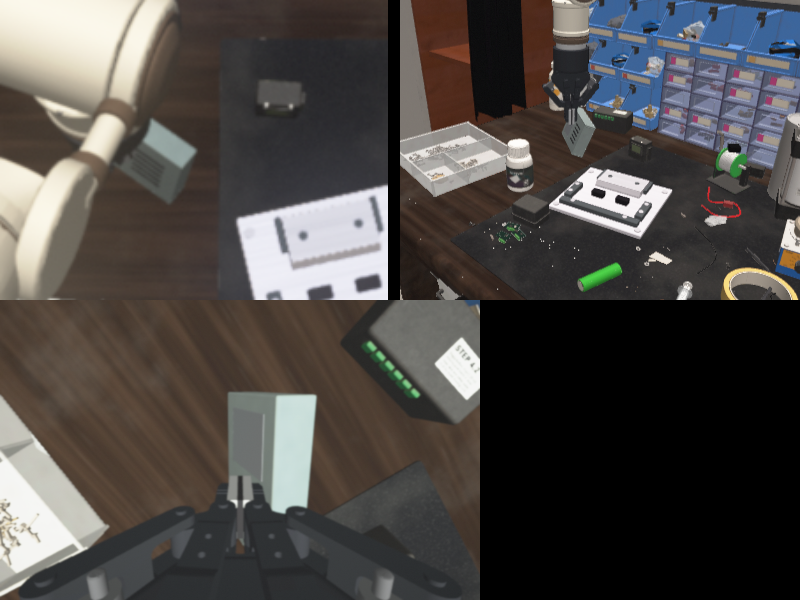

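The cover is leaning the right way, with its louvred face against the fingers. I'll keep pushing slowly.

{"fn": "drive_tool", "kwargs": {"series": "0 4 0 0 0 0;0 4 0 0 0 0;0 4 0 0 0 0;0 4 0 0 0 0;0 0 0 0 0 0;0 0 0 0 0 0"}}

```text
time_s: 5.48
ee_pos: [0.6264, -0.1013, 0.1318]
eef_rot: [-3.141, 0.0, 0.958]
force: [-0.0, 0.2, 0.6]
finger_gap: 0.001
gripper_force: 0.0
```

```bash
python3 - <<'E'
from h import *
b=arm.grab_frame("wrist")[:,:,::-1]
cv2.imwrite("pics/p3.png",b); s=arm.state();print(s["time_s"],s["ee_pos"],s["force"])
import json
json.dump({k:np.array(v).tolist() for k,v in arm.camera_params("wrist").items()},open("w3.json","w"))
E
```

```text
5.525 [ 0.62636111 -0.1013088   0.13183203] [-0.70965137  0.0939758   0.43402271]
```

View pics/p3.png

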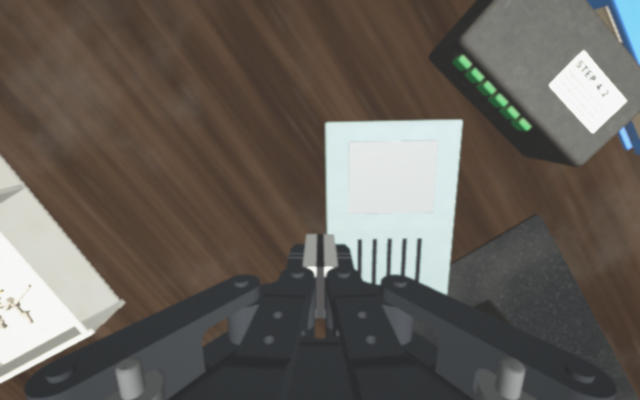

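The cover lies flat with the louvred face up. Its far-end corners are at (326,122) and (462,120), clear of the STEP box. I'll work out its pose from them.

```bash
python3 - <<'E'
from h import *
import json
p=json.load(open("w3.json")); s=arm.state()
A=at(p,326,122,.026);B=at(p,462,120,.026);Rr=at(p,450,285,.026)
print(A,B,np.linalg.norm(A-B),Rr)
n=(B-A)/np.linalg.norm(B-A);L=np.array([-n[1],n[0],0]); c=(A+B)/2-L*.06
print("n",n,"c",c,"yaw",np.arctan2(n[0],-n[1]), "edge dir",(B-Rr)/np.linalg.norm(B-Rr),L)
y=s["eef_rot"][2];d=c-s["ee_pos"]
print("tool shift",d@[np.cos(y),np.sin(y),0],d@[np.sin(y),-np.cos(y),0])
E
```

```text
[ 0.66485517 -0.05195594  0.026     ] [ 0.72693581 -0.09431441  0.026     ] 0.07515481220486733 [ 0.67189089 -0.18035111  0.026     ]
n [ 0.82603681 -0.56361617  0.        ] c [ 0.66207852 -0.12269739  0.026     ] yaw 0.9720392991823785 edge dir [5.38924671e-01 8.42353963e-01 2.71744711e-16] [0.56361617 0.82603681 0.        ]
tool shift 0.003053053270142783 0.041519682152702735
```

{"fn": "drive_tool", "kwargs": {"series": "0 0 -30 0 0 0;0 0 -30 0 0 0;1.5 21 0 0 0 -0.008;1.5 20.5 0 0 0 -0.007;0 0 0 0 0 0;0 0 20 0 0 0;0 0 30 0 0 0;0 0 30 0 0 0;0 0 20 0 0 0;0 0 10 0 0 0;0 0 0 0 0 0;0 0 0 0 0 0", "claw": 85.4}}

```text
time_s: 7.02
ee_pos: [0.6631, -0.1229, 0.0832]
eef_rot: [3.139, -0.001, 0.973]
force: [-0.4, 0.5, 0.3]
finger_gap: 0.999
gripper_force: 0.0
```

```bash
python3 - <<'E'
from h import *
b=arm.grab_frame("wrist")[:,:,::-1]
cv2.imwrite("pics/p4.png",b); s=arm.state();print(s["time_s"],s["ee_pos"],s["force"],s["finger_gap"])
E
```

```text
7.075 [ 0.66311297 -0.122987    0.08338213] [-0.60387969  0.64365456  0.09480677] 0.9962677640246376
```

View pics/p4.png

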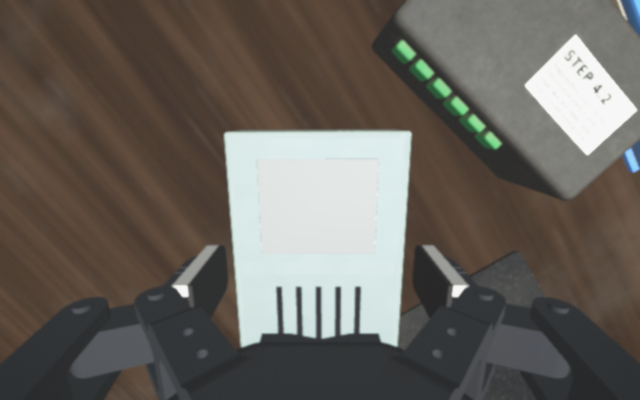

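The cover is centred between the open fingers: its edges are at 236 and 405, and the finger faces at 224 and 416. I'll find the fingertip height by probing down gently to the bench.

{"fn": "drive_tool", "kwargs": {"series": "0 0 8 0 0 0;0 0 6 0 0 0;0 0 3 0 0 0;0 0 0 0 0 0;0 0 0 0 0 0"}}

```text
time_s: 7.7
ee_pos: [0.6624, -0.1227, 0.0651]
eef_rot: [3.141, -0.0, 0.973]
force: [-0.3, 0.0, 0.6]
finger_gap: 1.0
gripper_force: 0.0
```

{"fn": "drive_tool", "kwargs": {"series": "0 0 2 0 0 0;0 0 1 0 0 0;0 0 0 0 0 0;0 0 0 0 0 0"}}

```text
time_s: 8.2
ee_pos: [0.6623, -0.1226, 0.0619]
eef_rot: [3.142, -0.0, 0.973]
force: [-0.9, -0.4, -0.7]
finger_gap: 1.003
gripper_force: 0.0
```

{"fn": "drive_tool", "kwargs": {"series": "0 0 2 0 0 0;0 0 0 0 0 0;0 0 0 0 0 0"}}

```text
time_s: 8.57
ee_pos: [0.6622, -0.1226, 0.0599]
eef_rot: [-3.142, 0.0, 0.973]
force: [-0.3, 0.2, 1.1]
finger_gap: 1.002
gripper_force: 0.0
```

{"fn": "drive_tool", "kwargs": {"series": "0 0 1 0 0 0;0 0 0 0 0 0;0 0 0 0 0 0"}}

```text
time_s: 8.95
ee_pos: [0.6624, -0.1227, 0.0595]
eef_rot: [3.141, 0.0, 0.973]
force: [-1.6, 1.0, 5.8]
finger_gap: 1.003
gripper_force: 2.7
```

{"fn": "drive_tool", "kwargs": {"series": "0 0 -8 0 0 0;0 0 -7 0 0 0;0 0 0 0 0 0"}}

```text
time_s: 9.32
ee_pos: [0.6629, -0.1229, 0.0749]
eef_rot: [3.14, -0.001, 0.973]
force: [-1.1, 0.3, 0.5]
finger_gap: 1.002
gripper_force: 0.0
```

{"fn": "drive_tool", "kwargs": {"series": "0 0 0 0 0 0;0 0 0 0 0 0;0 0 0 0 0 0;0 0 0 0 0 0;0 0 0 0 0 0;0 0 0 0 0 0", "claw": 70}}

```text
time_s: 10.07
ee_pos: [0.6628, -0.1229, 0.0747]
eef_rot: [3.14, -0.0, 0.973]
force: [-0.3, 1.1, 4.9]
finger_gap: 0.87
gripper_force: 71.8
```

The cover is gripped, with a gap of 74 mm and a pad force of 72 N. I'll lift it, turn it to the nest's yaw and carry it above the pocket.

{"fn": "drive_tool", "kwargs": {"series": "0 0 -20 0 0 0;0 0 -30 0 0 0;0 0 -30 0 0 0;0 0 0 0 0 -0.163;0 0 0 0 0 -0.163;0 0 0 0 0 -0.163;0 0 0 0 0 -0.163;0 0 0 0 0 -0.163;-23.6 -35.5 0 0 0 0;-23.6 -35.5 0 0 0 0;-23.6 -35.5 0 0 0 0;-23.6 -35.5 0 0 0 0;-23.6 -35.5 0 0 0 0;-23.6 -35.5 0 0 0 0;0 0 10 0 0 0;0 0 20 0 0 0;0 0 10 0 0 0;0 0 0 0 0 0;0 0 0 0 0 0"}}

```text
time_s: 12.45
ee_pos: [0.4853, -0.3065, 0.1141]
eef_rot: [3.141, 0.0, 1.789]
force: [1.1, -0.7, -0.6]
finger_gap: 0.871
gripper_force: 71.1
```

```bash
python3 - <<'E'
from h import *
import json
json.dump({k:np.array(v).tolist() for k,v in arm.camera_params("wrist").items()},open("w5.json","w"))
b=arm.grab_frame("wrist")[:,:,::-1]; cv2.imwrite("pics/w5.png",b)
cv2.imwrite("pics/t5.png",arm.grab_frame("top")[:,:,::-1])
s=arm.state();print(s["time_s"],s["ee_pos"],s["eef_rot"],s["force"],s["finger_gap"])
# predicted pocket feature pixels for check
p=json.load(open("w5.json")); o=np.array([.4817,-.3079,0]);x=np.array([.2151,-.9766,0]);y=np.array([.9766,.2151,0])
for nm,a,b_,z in [("endwall in top y17",-62,17,20),("endwall in top y-33",-62,-33,20),("base corner far",-88,97.4,8),("base corner near",-88,-66.6,8)]:
    print(nm,np.round(proj(p,o+x*a/1e3+y*b_/1e3+[0,0,z/1e3]),1))
cv2.imwrite("pics/w5c.png",cv2.resize(b[60:360,80:560],(800,500)))
E
```

```text
12.55 [ 0.48528143 -0.30691907  0.11454094] [3.14087670e+00 1.03614166e-03 1.78826973e+00] [ 0.63415092 -1.31394081 -1.82320072] 0.8708804179361015
endwall in top y17 [345.2 124.7]
endwall in top y-33 [248.6 124.6]
base corner far [495.1  74.1]
base corner near [187.7  73.8]
```

View pics/w5.png

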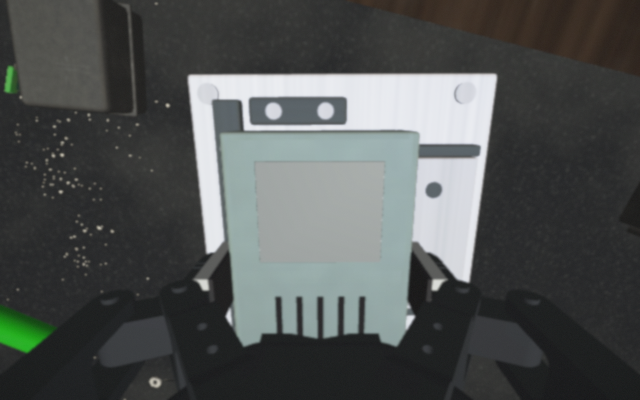

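Predicted nest points match the picture to about 1 px: the end wall's inner edge is at (347,124) and (249,124), and the base corners at (189,75) and (496,74). The cover's end corners are at (221,134) and (418,133), and I'll turn those into nest coordinates.

```bash
python3 - <<'E'
from h import *
import json
p=json.load(open("w5.json")); o=np.array([.4817,-.3079,0]);x=np.array([.2151,-.9766,0]);y=np.array([.9766,.2151,0])
g=cv2.imread("pics/w5.png",0).astype(float)
print(np.abs(np.diff(cv2.GaussianBlur(g,(1,5),0)[120:145,300])).round(0), [g[r,300] for r in range(124,145)])
t=np.array([.48528,-.30692,0])
print("tcp in nest",(t-o)@x*1e3,(t-o)@y*1e3)
for z in (.0645,.066,.0675):
    A=at(p,221,134,z);B=at(p,418,133,z)
    print(z,[((q-o)@x*1e3).round(1) for q in(A,B)],[((q-o)@y*1e3).round(1) for q in(A,B)])
E
```

```text
[ 2.  0. 11. 30. 40. 33. 16.  2. 20. 35. 31.  8. 10. 14.  9.  4.  2.  1.
  2.  2.  1.  0.  0.  0.] [np.float64(125.0), np.float64(184.0), np.float64(221.0), np.float64(230.0), np.float64(230.0), np.float64(218.0), np.float64(165.0), np.float64(114.0), np.float64(117.0), np.float64(139.0), np.float64(154.0), np.float64(163.0), np.float64(165.0), np.float64(165.0), np.float64(166.0), np.float64(169.0), np.float64(172.0), np.float64(173.0), np.float64(173.0), np.float64(173.0), np.float64(173.0)]
tcp in nest -0.1870099999999873 3.707025999999969
0.0645 [np.float64(-59.8), np.float64(-60.2)] [np.float64(-33.8), np.float64(41.2)]
0.066 [np.float64(-59.8), np.float64(-60.3)] [np.float64(-33.3), np.float64(40.8)]
0.0675 [np.float64(-59.9), np.float64(-60.4)] [np.float64(-32.8), np.float64(40.3)]
```

The cover is centred in x to within 0.3 mm, and its y offset is +3.7 mm. I'll tilt it back edge down by 0.1 rad and lower it in front of the back wall.

{"fn": "drive_tool", "kwargs": {"series": "0 -4 0 -0.05 0 0;0 -4 0 -0.05 0 0;0 -1 9.5 0 0 0;0 -0.8 8 0 0 0;0 -0.5 5 0 0 0;0 0 0 0 0 0;0 0 0 0 0 0"}}

```text
time_s: 13.42
ee_pos: [0.477, -0.3085, 0.0911]
eef_rot: [3.042, -0.0, 1.788]
force: [-0.9, -0.3, -2.2]
finger_gap: 0.869
gripper_force: 71.3
```

{"fn": "drive_tool", "kwargs": {"series": "0 -0.2 2 0 0 0;0 -0.2 1.5 0 0 0;0 0 0 0 0 0;0 0 0 0 0 0"}}

```text
time_s: 13.92
ee_pos: [0.4766, -0.3092, 0.0881]
eef_rot: [3.042, 0.001, 1.788]
force: [-6.0, -0.8, 2.8]
finger_gap: 0.874
gripper_force: 72.1
```

{"fn": "drive_tool", "kwargs": {"series": "0 -1.5 0 0 0 0;0 -1 0 0 0 0;0 0 0 0 0 0;0 0 0 0 0 0"}}

```text
time_s: 14.42
ee_pos: [0.4756, -0.3094, 0.0882]
eef_rot: [3.039, 0.002, 1.787]
force: [5.5, 0.7, 3.2]
finger_gap: 0.872
gripper_force: 71.6
```

{"fn": "drive_tool", "kwargs": {"series": "0 -1 0.5 0 0 0;0 0 0 0 0 0;0 0 0 0 0 0"}}

```text
time_s: 14.8
ee_pos: [0.4755, -0.3095, 0.0882]
eef_rot: [3.037, 0.002, 1.787]
force: [7.9, 3.1, 5.8]
finger_gap: 0.869
gripper_force: 72.0
```

The back edge is against the wall, with an 8 N reaction. I'll release and back off straight up.

{"fn": "drive_tool", "kwargs": {"series": "0 0 0 0 0 0;0 0 0 0 0 0;0 0 0 0 0 0;0 0 0 0 0 0;0 2 -20 0 0 0;0 3 -30 0 0 0;0 0 -30 0.1 0 0;0 0 0 0 0 0;0 0 0 0 0 0", "claw": 85.4}}

```text
time_s: 15.92
ee_pos: [0.4702, -0.3095, 0.1658]
eef_rot: [3.141, -0.001, 1.788]
force: [0.1, 1.2, 0.6]
finger_gap: 1.001
gripper_force: 0.0
```

```bash
python3 - <<'E'
from h import *
import json
json.dump({k:np.array(v).tolist() for k,v in arm.camera_params("wrist").items()},open("w6.json","w"))
b=arm.grab_frame("wrist")[:,:,::-1]; cv2.imwrite("pics/w6.png",b)
s=arm.state();print(s["time_s"],s["ee_pos"],s["eef_rot"],s["force"],s["finger_gap"])
p=json.load(open("w6.json")); o=np.array([.4817,-.3079,0]);x=np.array([.2151,-.9766,0]);y=np.array([.9766,.2151,0])
for a,b_,z in [(-60,-38,34),(-60,38,34),(-60,-36,36),(-60,38,43)]: print(a,b_,z,np.round(proj(p,o+x*a/1e3+y*b_/1e3+[0,0,z/1e3]),1))
E
```

```text
15.975 [ 0.46977419 -0.30928348  0.16523412] [-3.14098680e+00 -2.43141904e-03  1.78769470e+00] [-0.26442529 -0.41998575 -0.09325874] 0.9995464687961356
-60 -38 34 [278.2 127.1]
-60 38 34 [397.4 127.2]
-60 -36 36 [280.9 127.3]
-60 38 43 [400.9 127.7]
```

View pics/w6.png

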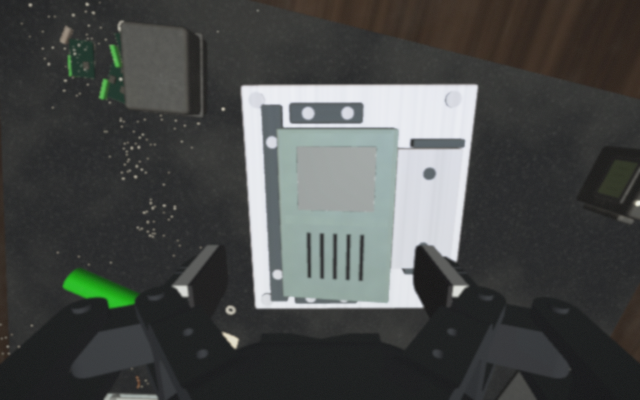

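The cover sits at left edge 278 and right edge 397, against the back wall and between the end walls. I'll close the fingers and press near the jaw edge.

{"fn": "drive_tool", "kwargs": {"series": "-1 20 0 0 0 0;0 20 0 0 0 0;0 0 0 0 0 0;0 0 0 0 0 0;0 0 0 0 0 0;0 0 15 0 0 0;0 0 15 0 0 0;0 0 10 0 0 0;0 0 6 0 0 0;0 0 0 0 0 0;0 0 0 0 0 0", "claw": 0}}

```text
time_s: 17.35
ee_pos: [0.5101, -0.3026, 0.1213]
eef_rot: [3.141, 0.001, 1.788]
force: [0.4, -0.2, 1.2]
finger_gap: 0.001
gripper_force: 0.0
```

{"fn": "drive_tool", "kwargs": {"series": "0 0 2 0 0 0;0 0 2 0 0 0;0 0 2 0 0 0;0 0 0 0 0 0;0 0 0 0 0 0"}}

```text
time_s: 17.98
ee_pos: [0.5106, -0.3025, 0.1159]
eef_rot: [3.14, 0.001, 1.788]
force: [0.7, 2.2, 5.1]
finger_gap: -0.0
gripper_force: 2.7
```

{"fn": "drive_tool", "kwargs": {"series": "0 0 1.5 0 0 0;0 0 1.5 0 0 0;0 0 0 0 0 0"}}

```text
time_s: 18.35
ee_pos: [0.5112, -0.3024, 0.1133]
eef_rot: [3.139, 0.001, 1.788]
force: [2.0, 3.1, 6.8]
finger_gap: 0.004
gripper_force: 3.4
```

{"fn": "drive_tool", "kwargs": {"series": "0 0 1.5 0 0 0;0 0 1.5 0 0 0;0 0 0 0 0 0"}}

```text
time_s: 18.73
ee_pos: [0.5102, -0.3024, 0.1093]
eef_rot: [3.141, 0.001, 1.788]
force: [0.1, 0.5, 0.6]
finger_gap: 0.001
gripper_force: 0.6
```

{"fn": "drive_tool", "kwargs": {"series": "0 0 1.5 0 0 0;0 0 0 0 0 0;0 0 0 0 0 0"}}

```text
time_s: 19.1
ee_pos: [0.5102, -0.3025, 0.1088]
eef_rot: [3.141, 0.0, 1.788]
force: [-2.4, 2.6, 12.6]
finger_gap: -0.0
gripper_force: 6.1
```

{"fn": "drive_tool", "kwargs": {"series": "0 0 1.5 0 0 0;0 0 1 0 0 0;0 0 0 0 0 0;0 0 0 0 0 0"}}

```text
time_s: 19.6
ee_pos: [0.5103, -0.3025, 0.1087]
eef_rot: [-3.141, -0.0, 1.788]
force: [-9.1, 8.5, 28.9]
finger_gap: -0.0
gripper_force: 14.4
```

{"fn": "drive_tool", "kwargs": {"series": "0 0 -12 0 0 0;0 -20 0 0 0 0;0 -20 0 0 0 0;0 -16 0 0 0 0;0 0 5 0 0 0;0 0 3 0 0 0;0 0 2 0 0 0;0 0 0 0 0 0;0 0 0 0 0 0"}}

```text
time_s: 20.72
ee_pos: [0.4554, -0.3143, 0.1088]
eef_rot: [-3.14, -0.001, 1.789]
force: [-8.0, 5.1, 18.8]
finger_gap: -0.001
gripper_force: 9.6
```

{"fn": "drive_tool", "kwargs": {"series": "0 0 2 0 0 0;0 0 1.5 0 0 0;0 0 0 0 0 0;0 0 0 0 0 0"}}

```text
time_s: 21.22
ee_pos: [0.4556, -0.3144, 0.1086]
eef_rot: [-3.139, -0.002, 1.79]
force: [-17.8, 13.7, 45.3]
finger_gap: -0.001
gripper_force: 22.7
```

Both presses stop at the same height (.1087), so the cover is level in y. It is 2 mm above the nominal height, so I'll probe the cover's two ends and the bare base plate to see whether that is just the mat.

{"fn": "drive_tool", "kwargs": {"series": "0 0 -13 0 0 0;25 14 0 0 0 0;25 14 0 0 0 0;0 0 5 0 0 0;0 0 4 0 0 0;0 0 1.5 0 0 0;0 0 0 0 0 0;0 0 0 0 0 0"}}

```text
time_s: 22.22
ee_pos: [0.4722, -0.2594, 0.1087]
eef_rot: [-3.142, -0.003, 1.787]
force: [-8.7, 11.8, 28.7]
finger_gap: -0.002
gripper_force: 14.4
```

{"fn": "drive_tool", "kwargs": {"series": "0 0 -10 0 0 0;-33 0 0 0 0 0;-33 0 0 0 0 0;-34 0 0 0 0 0;0 0 6 0 0 0;0 0 4 0 0 0;0 0 0 0 0 0;0 0 0 0 0 0"}}

```text
time_s: 23.22
ee_pos: [0.4934, -0.3593, 0.1088]
eef_rot: [-3.141, 0.005, 1.788]
force: [-7.8, -2.8, 15.2]
finger_gap: 0.001
gripper_force: 7.8
```

{"fn": "drive_tool", "kwargs": {"series": "0 0 -15 0 0 0;0 0 -10 0 0 0;-12.5 31 0 0 0 0;-12.5 31 0 0 0 0;0 0 20 0 0 0;0 0 20 0 0 0;0 0 7 0 0 0;0 0 0 0 0 0;0 0 0 0 0 0"}}

```text
time_s: 24.35
ee_pos: [0.5582, -0.3679, 0.083]
eef_rot: [-3.141, -0.001, 1.787]
force: [-0.2, 0.6, 0.1]
finger_gap: 0.0
gripper_force: 0.0
```

{"fn": "drive_tool", "kwargs": {"series": "0 0 0.7 0 0 0;0 0 0 0 0 0;0 0 0 0 0 0"}}

```text
time_s: 24.72
ee_pos: [0.5591, -0.3683, 0.0829]
eef_rot: [3.141, 0.0, 1.788]
force: [0.5, 0.5, 0.2]
finger_gap: -0.0
gripper_force: 0.1
```

{"fn": "drive_tool", "kwargs": {"series": "0 0 1 0 0 0;0 0 0 0 0 0;0 0 0 0 0 0"}}

```text
time_s: 25.1
ee_pos: [0.5592, -0.3683, 0.0829]
eef_rot: [-3.141, -0.0, 1.788]
force: [-3.6, 2.8, 5.4]
finger_gap: -0.003
gripper_force: 3.0
```

The base plate is at .0829 and the cover's face at .1087. The difference is 25.8 mm against a nominal 26, so the cover is fully home. I'll retract and take a last look.

{"fn": "drive_tool", "kwargs": {"series": "0 0 -30 0 0 0;0 0 -50 0 0 0;20 -30 -30 0 0 0;20 -30 0 0 0 0;20 -30 0 0 0 0;0 0 0 0 0 0;0 0 0 0 0 0"}}

```text
time_s: 25.98
ee_pos: [0.459, -0.3295, 0.1925]
eef_rot: [3.141, 0.001, 1.788]
force: [0.8, -0.3, 0.5]
finger_gap: 0.003
gripper_force: 0.0
```

```bash
python3 - <<'E'
from h import *
p=arm.camera_params("wrist"); b=np.ascontiguousarray(arm.grab_frame("wrist")[:,:,::-1])
o=np.array([.4817,-.3079,0]);x=np.array([.2151,-.9766,0]);y=np.array([.9766,.2151,0])
for a in (-60,60):
  for c in(-38,38): print(a,c,np.round(proj(p,o+x*a/1e3+y*c/1e3+[0,0,.036]),1))
s=arm.state();print(s["time_s"],s["ee_pos"],s["force"])
cv2.imwrite("pics/w7.png",b)
E
```

```text
-60 -38 [303.4 100.2]
-60 38 [412.  100.2]
60 -38 [305.5 257.3]
60 38 [400.4 257.3]
26.025 [ 0.45923508 -0.32962678  0.19255171] [-0.43251772 -0.70459637  0.25343181]
```

View pics/w7.png

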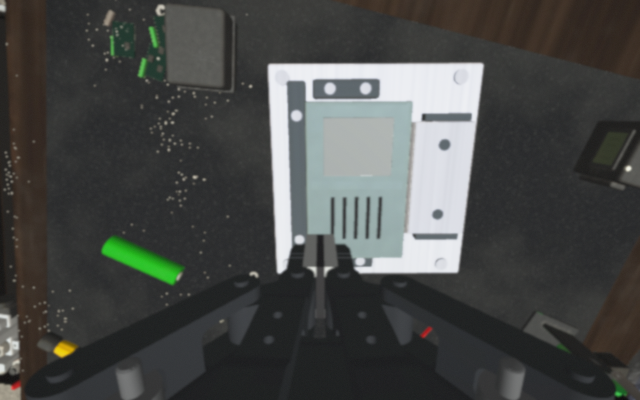

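The cover's corners, at about (306,101), (412,101) and (403,257), match the prediction for a seated cover to within 3 px. It is parallel to the nest and the jaw is against its edge, so I'll hand the job in.

```bash
python3 -c "
from workcell import arm
print(arm.job_done())"
```

```text
the job is handed in; nothing more can be done
None
```

The cover is in the nest, louvred face up: by touch it is level and fully home, by camera it is in position against the jaw, and I handed the job in at about 26 s (no verdict was shown).

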